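# Open the shutter of the round viewing lamp to its next stop

## Robot

A 6-joint arm with a two-finger parallel gripper is mounted at the origin on the work surface; the furniture and walls round the work are solid. World frame = base frame: x ahead of the robot, y to its left, z up, the work surface at z = 0. Lengths are in m, angles in rad, forces in N, time in s.
With the tool pointing down it reaches from about 0.275 to 0.725 m from the base axis. Payload 5.6 kg.
Tool frame: the origin (TCP) lies between the finger pads; the fingertips stand 17 mm ahead of it and the grasp point (between the pads) lies 2 mm behind it; z points along the fingers, y is the direction in which the jaws open and shut (so a half turn about z gives the same grasp; the last joint's range is limited). The gripper opens to 85 mm and grips with 20 to 120 N. Pads are 22 mm wide; open, the fingers measure 114 mm over their backs; the gripper's body (76 mm by 85 mm) begins 54 mm behind the grasp point. The pads swing forward as they close: fully open they stand 13 mm farther back than shut.
Start: joints at [1.575, 0.255, 0.108, 0, -1.424, -0.285], TCP at [0.152, 0.528, 0.248] pointing down, gripper open.
Joint ranges: [-2.95, 2.95], [-1.21, 1.97], [-1.09, 1.5], [-2.87, 1.71], [-2.94, -0.07], [-3.05, 3.05]. Speed limits (rad/s): [2.57, 2.57, 3.14, 3.14, 3.14, 3.14].

## Interface

Orientations are given as a unit quaternion [w, x, y, z].
In Python, from station import telemetry, snapshot, calibration, order gives the robot as it stands.
- The arm moves only by the tool move_arm, never from a script. Its argument "series" is a list of rows, each a list of 7 numbers: the shift along the tool's x, y, z in m, then the turn, a rotation vector about the tool's x, y, z in rad, then the finger opening in m, from 0 to 0.0854. In form: [[dx, dy, dz, rx, ry, rz, gripper], ...]. A call has 1 to 8 rows; each row shifts and turns the commanded pose from where the row before left it, along the tool's axes as they then stand; what a row does not reach is not made up. A row lasts 1/12 s, in which the tool goes at most 41.7 mm and 7.16 degrees, less where a joint would pass 70% of its speed; a pose out of reach is approached as far as the arm can. A call with a gripper value outside its range is refused whole. The fingers move at their own pace and stop on an object; the grip force is fixed at half the most. Time passes only in rows, so rows that do not move let the fingers close. It gives the time, the measured TCP pose, the force and the opening at its end, in the units of the state.
- telemetry.state(): the state, without advancing time (a new reading comes with each control period).
- snapshot(name): name is "scene" or "top"; returns the picture (384x512x3 uint8, blue, green, red); there is no depth.
- calibration(name): a dict with "fx", "fy", "cx", "cy" (pixels), "R" (3x3) and "t" (3): a world point X has camera coordinates R X + t. Camera axes: x right, y down, z forward; pixel columns grow to the right and rows downward; lengths in m; the calibration is good to about 2 mm. A picture is of the moment at which its call begins. calibration takes no time and is no camera call.
- order.hand_in(): hands the job in, once; it reports no verdict.
The state is a dict: "time": time; "joints": joint angles; "joint_velocities": joint speeds; "joint_torque": joint torques, N m; "ee_pos": TCP position; "tcp_rot": TCP orientation; "force": force on the tool from outside, world axes, zero at the start; "wrist_torque": the same for the moment, N m; "gripper_width": finger opening in m.
Only numpy, scipy, OpenCV 4.12 (cv2) and the standard library are available. Lean on these libraries where they do the work, as an engineer would, in place of code of your own. Each camera call takes 0.05 s, during which the arm holds its last target.

## Task

Open the light port of the round, drum-shaped viewing lamp: by its knob, slide the shutter plate from the closed stop to the very next stop, where it clicks in with the clear round window over the port (not on to the amber filter after it), and let go. Leave the shutter of the square lamp closed.

Things in the scene. Friction and masses are not known exactly. Their poses are not given: they have to be found in the camera images.
- drum_lamp_shutter (a joint): travel of the round lamp's shutter plate, m: 0 closed stop (start), 0.040 next stop (clear window over port), 0.080 last stop (amber filter). A hidden weighted detent clicks into the three stops: about 4 N moves the plate out of a stop; let go within about 16 mm of a stop, it is drawn into it; half-way between stops it may stick. Dark steel plate 164 x 50 x 5 mm, top 65 mm above the table
- drum_lamp_knob (a point): centre of the round lamp's knob, half-way up: an upright black cylinder, 24 mm in diameter, from 65 to 101 mm above the table, near one end of the plate and carried by it. Its y axis is level, along the slide, and points the way the shutter opens (from the port to the knob); z is up. Closed, the port is 42 mm from it in -y; at the next stop, 82 mm
- drum_lamp: the lamp to operate, fixed to the table at any heading: a grey drum 160 mm across with a light metal slide bed, 180 x 78 mm, across its top (guide rails up to 68 mm above the table). Origin on the table under the port, at the drum's centre; y axis along the slide, the way the shutter opens
- box_lamp_shutter (a joint): travel of the shutter of the square lamp, a bystander: the same slide bed, plate, knob and stops on a square grey housing, 150 x 150 mm, fixed beside the round lamp (either may be on the left). It starts at 0 (closed) and shall stay there
Things that resemble listed ones, but are neither listed nor needed, are in the scene too. Leave any yellow look-alike of the part that bears box_lamp_shutter alone.

How it is judged:
At the end, for the whole second after the job is handed in: The round lamp's shutter plate rests at the stop next to the closed one (travel 40 mm, within 7 mm), and the square lamp's shutter is still closed (travel below 10 mm) (value of joint drum_lamp_shutter between 0.033 and 0.047 m and velocity of joint drum_lamp_shutter between -0.01 and 0.01 m/s and value of joint box_lamp_shutter below 0.01 m); the robot touches nothing.
It also fails if it takes over 29 s, if anything falls off the work surface, if the arm or the gripper's body presses on something with over 40 N, if the wrist force passes 120 N, or if a joint passes its speed limit or range.

## Working session

There is one attempt and no reset: what is moved stays moved. The work goes in short steps, Python scripts to look and compute and a tool call to move; the robot and the scene stay as the last step left them, time stands still between calls to the robot, and variables do not carry over. Pictures are saved under pics/ and viewed, and the job is handed in when it is done.

Besides the shell and the picture viewer there is one more tool, called after "Emit:" in YAML: its name, and indented under it one key for each argument. move_arm: Moves the arm, as the interface text tells. Its arguments: {"type":"object","properties":{"series":{"type":"array","items":{"type":"array","items":{"type":"number"}}}},"required":["series"]}

```bash
mkdir -p pics; python3 - <<'E'
from station import telemetry, snapshot, calibration
import cv2
s=telemetry.state();print(s)
for n in("scene","top"):
    im=snapshot(n);cv2.imwrite(f"pics/{n}0.png",im);c=calibration(n);print(n,c)
E
```

```text
{'time': 0.0, 'joints': array([ 1.57459719e+00,  2.55759102e-01,  1.06977544e-01, -4.87353656e-04,
       -1.42389018e+00, -2.84622111e-01]), 'joint_velocities': array([-0.00090106,  0.0003747 ,  0.00061402,  0.00096841,  0.00086889,
       -0.00018512]), 'joint_torque': array([ 5.87817412e-04, -3.86627162e+01,  2.37942606e+01,  5.36537111e+00,
       -6.13685101e-03, -7.53008408e-06]), 'ee_pos': array([0.15222777, 0.52802282, 0.24737677]), 'tcp_rot': array([ 9.62608958e-04,  9.90153125e-01, -1.39985184e-01, -1.03756998e-04]), 'force': array([-0.12850063,  0.02231038,  0.33609231]), 'wrist_torque': array([ 0.02872484, -0.0326747 ,  0.0313632 ]), 'gripper_width': 0.08545882649153934}
scene {'fx': 433.05278571359577, 'fy': 433.05278571359577, 'cx': 261.6855350752332, 'cy': 187.04600915178605, 'R': array([[ 0.81459899, -0.57999093,  0.00624605],
       [-0.283194  , -0.40709851, -0.86837317],
       [ 0.50619132,  0.70560706, -0.49587199]]), 't': array([-0.3393924 ,  0.16420236,  1.12886534])}
top {'fx': 496.36566060518504, 'fy': 496.36566060518504, 'cx': 252.32254241959572, 'cy': 187.207244009598, 'R': array([[-0.00397082, -0.99989519, -0.01392274],
       [-0.982289  ,  0.00650833, -0.18725907],
       [ 0.18733005,  0.01293258, -0.98221189]]), 't': array([-0.03546833,  0.37849317,  1.50924815])}
```

View pics/scene0.png

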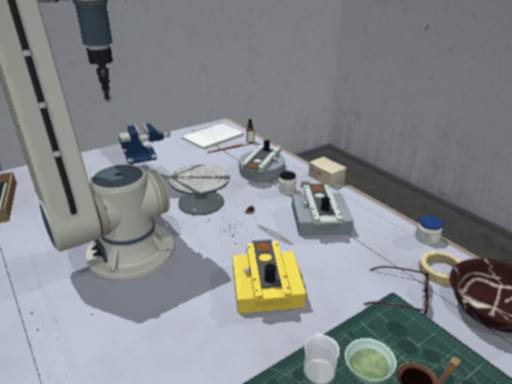

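View pics/top0.png

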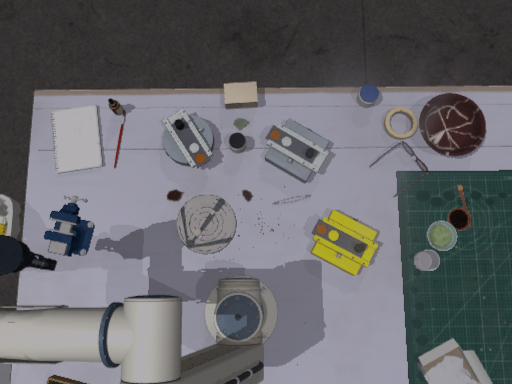

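Candidates in the top view are the round drum lamp (188,138), the square grey lamp (297,151), the yellow square look-alike (345,242), and a round mesh stand with no slide (207,223). I choose (188,138). Next I check it in a close crop.

```bash
python3 - <<'E'
import cv2
a=cv2.imread("pics/top0.png")[95:180,150:250];cv2.imwrite("pics/ctop0.png",cv2.resize(a,None,fx=7,fy=7,interpolation=cv2.INTER_CUBIC))
a=cv2.imread("pics/scene0.png")[130:200,225:310];cv2.imwrite("pics/cscene0.png",cv2.resize(a,None,fx=8,fy=8,interpolation=cv2.INTER_CUBIC))
E
```

```text
(no output)
```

View pics/ctop0.png

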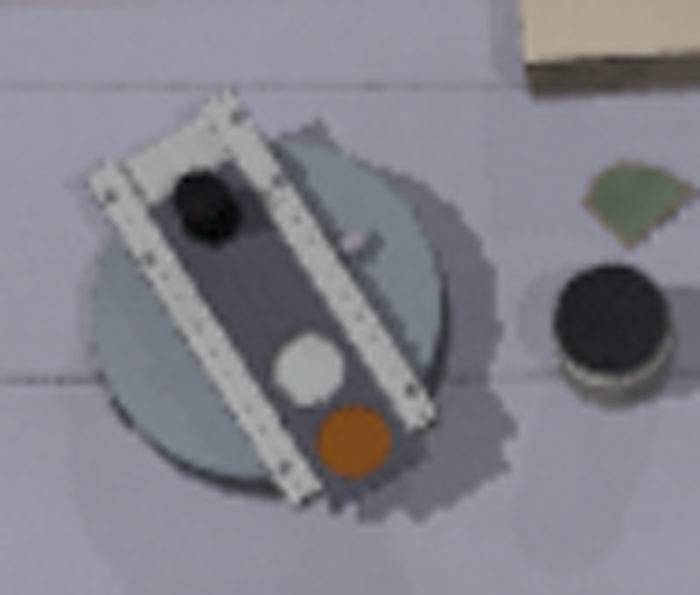

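View pics/cscene0.png

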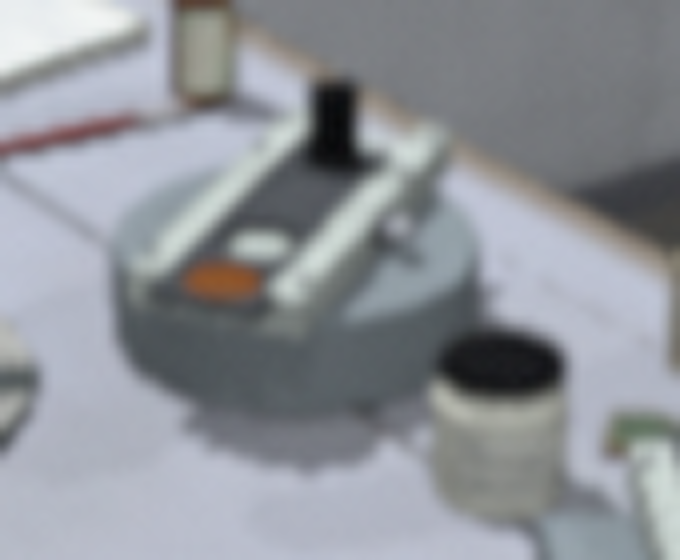

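The crops show the round drum lamp with its knob at top-view pixel (180,124.6), and the clear window (194,148) and amber filter (200.7,158) on the other side, so it opens up-left in the picture. In the scene view the knob stands from (266.5,140) to (266.5,150.5).

```bash
cat > h.py <<'E'
import numpy as np
from station import calibration
def ray(n,u,v,z):
    c=calibration(n);R=np.array(c["R"]);t=np.array(c["t"])
    o=-R.T@t;d=R.T@np.array([(u-c["cx"])/c["fx"],(v-c["cy"])/c["fy"],1])
    return o+d*(z-o[2])/d[2]
def proj(n,X):
    c=calibration(n);p=c["R"]@X+c["t"];return np.array([c["fx"]*p[0]/p[2]+c["cx"],c["fy"]*p[1]/p[2]+c["cy"]])
E
python3 - <<'E'
from h import *
f=lambda x,y:(150+x/7-.43,95+y/7-.43)
g=lambda x,y:(225+x/8-.44,130+y/8-.44)
k=ray("top",*f(208,207),.085);c=ray("top",*f(308,370),.065);a=ray("top",*f(355,442),.065)
print("knob top",k,"clear",c,"amber",a)
print("scene knobtop",ray("scene",*g(334,84),.101),"clear",ray("scene",*g(260,246),.065),"amber",ray("scene",*g(222,282),.065),"base",ray("scene",*g(334,158),.065))
d=k-a;print(np.hypot(*(d[:2])),np.degrees(np.arctan2(d[1],d[0])),np.hypot(*(k-c)[:2]))
# bed corners top
for p in [(225,95),(95,180),(300,500),(430,415)]: print(ray("top",*f(*p),.068))
print("drum edge",ray("top",*f(92,320),.05),ray("top",*f(445,320),.05))
for n,X in (("top",k),("scene",k)): print(proj(n,np.r_[k[:2],.083]))
print("jar",ray("top",237,140,.05))
E
```

```text
knob top [0.56886503 0.18694041 0.085     ] clear [0.49959559 0.14404215 0.065     ] amber [0.46655733 0.12265023 0.065     ]
scene knobtop [0.57146831 0.19087981 0.101     ] clear [0.49605784 0.13887095 0.065     ] amber [0.46423643 0.12043189 0.065     ] base [0.57281484 0.19202719 0.065     ]
0.12083084734167346 32.14525957867656 0.08147708946367695
[0.62690885 0.18335265 0.068     ]
[0.58746946 0.24077324 0.068     ]
[0.43973204 0.14608046 0.068     ]
[0.4778163  0.08933413 0.068     ]
drum edge [0.52773857 0.24378325 0.05      ] [0.52646502 0.08488286 0.05      ]
[179.38664716 124.34301924]
[266.31005691 145.37288799]
jar [0.52678945 0.00986869 0.05      ]
```

Knob centre is about (0.570, 0.189) and the heading about 32.5°. Knob-to-clear measures 81.5 mm against 82 mm given, knob-to-amber 121 mm, and the bed corners agree. I approach high, then turn the jaws along the slide.

Emit:
move_arm:
  series:
    - [0.031,0.0132,0.003,0,0,0,0.0854]
    - [0.031,0.0132,0.003,0,0,0,0.0854]
    - [0.031,0.0132,0.003,0,0,0,0.0854]
    - [0.031,0.0132,0.003,0,0,0,0.0854]
    - [0.031,0.0132,0.003,0,0,0,0.0854]
    - [0.031,0.0132,0.003,0,0,0,0.0854]
    - [0.031,0.0132,0.003,0,0,0,0.0854]
    - [0.031,0.0132,0.003,0,0,0,0.0854]

```text
time: 0.77
ee_pos: [0.3622, 0.3568, 0.2239]
tcp_rot: [0.0, 0.99, -0.14, -0.0]
force: [0.7, 1.0, -0.1]
gripper_width: 0.0851
```

Emit:
move_arm:
  series:
    - [0.031,0.0132,0.003,0,0,0,0.0854]
    - [0.031,0.0132,0.003,0,0,0,0.0854]
    - [0.031,0.0132,0.003,0,0,0,0.0854]
    - [0.031,0.0132,0.003,0,0,0,0.0854]
    - [0.031,0.0132,0.003,0,0,0,0.0854]
    - [0.031,0.0132,0.003,0,0,0,0.0854]
    - [0.031,0.0132,0.003,0,0,0,0.0854]
    - [0.031,0.0132,0.003,0,0,0,0.0854]

```text
time: 1.43
ee_pos: [0.5713, 0.1867, 0.1996]
tcp_rot: [0.0, 0.99, -0.14, -0.0]
force: [0.7, 1.8, -0.7]
gripper_width: 0.085
```

Emit:
move_arm:
  series:
    - [0,0,0,0,0,0.0903,0.0854]
    - [0,0,0,0,0,0.0903,0.0854]
    - [0,0,0,0,0,0.0903,0.0854]
    - [0,0,0,0,0,0.0903,0.0854]
    - [0,0,0,0,0,0.0903,0.0854]
    - [0,0,0,0,0,0.0903,0.0854]
    - [0,0,0,0,0,0.0903,0.0854]
    - [0,0,0,0,0,0.0903,0.0854]

```text
time: 2.1
ee_pos: [0.5702, 0.188, 0.1997]
tcp_rot: [0.0, 0.876, -0.483, -0.0]
force: [0.6, -0.3, 0.5]
gripper_width: 0.0853
```

```bash
cat >> h.py <<'E'
from scipy.spatial.transform import Rotation as Ro
def tool(s):
    q=s["tcp_rot"];return Ro.from_quat([q[1],q[2],q[3],q[0]]).as_matrix()
def show(goal):
    from station import telemetry
    s=telemetry.state();M=tool(s)
    print("t",s["time"],"pos",s["ee_pos"].round(4),"F",s["force"].round(1),"w",round(s["gripper_width"],4),"yhead",np.degrees(np.arctan2(M[1,1],M[0,1])).round(2),"z",M[:,2].round(3))
    print("tool-frame to goal",(M.T@(np.array(goal)-s["ee_pos"])).round(4),"joints",s["joints"].round(2))
E
python3 - <<'E'
from h import *
show([.570,.189,.090])
E
```

```text
t 2.1 pos [0.5702 0.188  0.1997] F [ 0.6 -0.3  0.5] w 0.0853 yhead -147.74 z [-0.001 -0.    -1.   ]
tool-frame to goal [-0.0009 -0.0005  0.1097] joints [ 0.58  0.37  0.15 -0.   -1.35 -0.02]
```

Emit:
move_arm:
  series:
    - [-0.0009,0,0.02,0,0,0,0.0854]
    - [0,0,0.025,0,0,0,0.0854]
    - [0,0,0.025,0,0,0,0.0854]
    - [0,0,0.02,0,0,0,0.0854]
    - [0,0,0.01,0,0,0,0.0854]
    - [0,0,0.01,0,0,0,0.0854]
    - [0,0,0,0,0,0,0.0854]

```text
time: 2.68
ee_pos: [0.5691, 0.1885, 0.0884]
tcp_rot: [0.001, 0.877, -0.481, -0.001]
force: [0.3, -0.5, -0.5]
gripper_width: 0.0858
```

```bash
python3 - <<'E'
from h import *
import cv2
from station import snapshot
show([.570,.189,.090])
a=snapshot("scene")[120:200,225:310];cv2.imwrite("pics/cs1.png",cv2.resize(a,None,fx=7,fy=7,interpolation=cv2.INTER_CUBIC))
E
```

```text
t 2.6833 pos [0.5691 0.1885 0.0884] F [ 0.3 -0.5 -0.5] w 0.0858 yhead -147.49 z [-0.003 -0.001 -1.   ]
tool-frame to goal [ 0.     -0.001  -0.0016] joints [ 0.58  0.45 -0.03 -0.   -1.1  -0.01]
```

View pics/cs1.png

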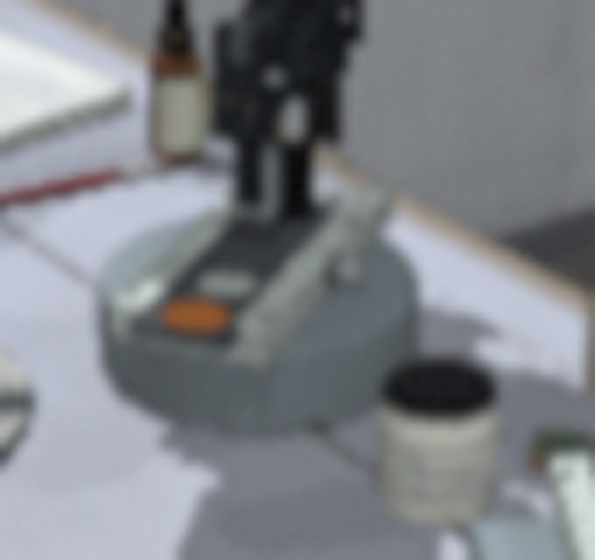

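The knob (crop 297,180) stands between the fingers, with the near finger at (250,180). I rise 2 mm and close.

Emit:
move_arm:
  series:
    - [0,0,-0.002,0,0,0,0.03]
    - [0,0,0,0,0,0,0.022]
    - [0,0,0,0,0,0,0.022]
    - [0,0,0,0,0,0,0.022]
    - [0,0,0,0,0,0,0.022]
    - [0,0,0,0,0,0,0.022]
    - [0,0,0,0,0,0,0.022]
    - [0,0,0,0,0,0,0.022]

```text
time: 3.4
ee_pos: [0.5704, 0.1891, 0.093]
tcp_rot: [-0.001, 0.877, -0.481, 0.0]
force: [-0.7, 0.7, 4.2]
gripper_width: 0.0227
```

```bash
python3 - <<'E'
from h import *
show([.570+.04*.843,.189+.04*.537,.090])
E
```

```text
t 3.4 pos [0.5704 0.1891 0.093 ] F [-0.7  0.7  4.2] w 0.0227 yhead -147.47 z [ 0.001  0.    -1.   ]
tool-frame to goal [-0.0001 -0.0396  0.003 ] joints [ 0.58  0.44 -0.03  0.   -1.1  -0.01]
```

Emit:
move_arm:
  series:
    - [0,-0.004,0,0,0,0,0.022]
    - [0,-0.006,0,0,0,0,0.022]
    - [0,-0.006,0,0,0,0,0.022]
    - [0,-0.006,0,0,0,0,0.022]
    - [0,-0.006,0,0,0,0,0.022]
    - [0,-0.006,0,0,0,0,0.022]
    - [0,-0.006,0,0,0,0,0.022]
    - [0,0,0,0,0,0,0.022]

```text
time: 4.07
ee_pos: [0.6052, 0.2112, 0.093]
tcp_rot: [-0.001, 0.877, -0.481, 0.001]
force: [-0.6, 0.7, 6.6]
gripper_width: 0.0227
```

```bash
python3 - <<'E'
from h import *
import cv2
from station import snapshot
show([.5704+.04*.843,.1891+.04*.537,.090])
a=snapshot("scene")[120:200,225:310];a=cv2.resize(a,None,fx=6,fy=6,interpolation=cv2.INTER_CUBIC)
b=cv2.imread("pics/scene0.png")[120:200,225:310];b=cv2.resize(b,None,fx=3,fy=6,interpolation=cv2.INTER_CUBIC)
cv2.imwrite("pics/cs2.png",np.hstack([a,b]))
E
```

```text
t 4.0667 pos [0.6052 0.2112 0.093 ] F [-0.6  0.7  6.6] w 0.0227 yhead -147.45 z [ 0.002  0.    -1.   ]
tool-frame to goal [-0.0001  0.0012  0.003 ] joints [ 0.58  0.51  0.09  0.   -1.15 -0.01]
```

View pics/cs2.png

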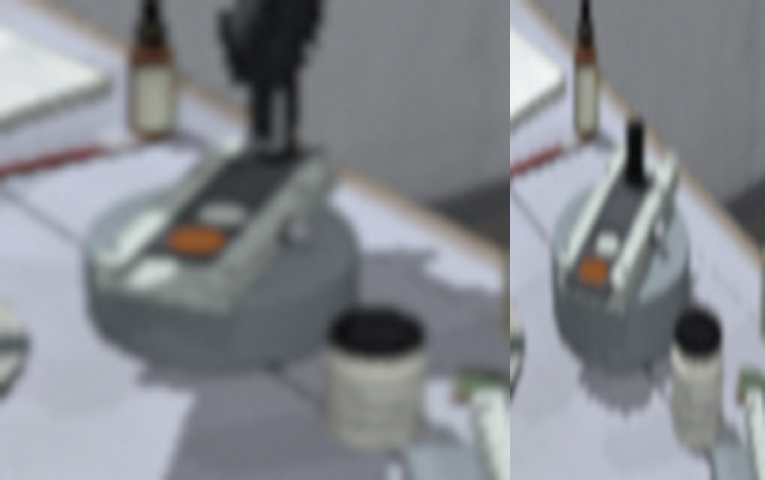

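The plate moved with the knob. The amber filter is now at crop (197,240), about where the clear window was, and the slide force is near 0. I open, then lift straight up.

Emit:
move_arm:
  series:
    - [0,0,0,0,0,0,0.06]
    - [0,0,0,0,0,0,0.0854]
    - [0,0,0,0,0,0,0.0854]
    - [0,0,0,0,0,0,0.0854]
    - [0,0,0,0,0,0,0.0854]
    - [0,0,0,0,0,0,0.0854]

```text
time: 4.62
ee_pos: [0.6035, 0.2102, 0.092]
tcp_rot: [0.0, 0.877, -0.481, -0.0]
force: [0.8, 0.8, 0.8]
gripper_width: 0.0856
```

Emit:
move_arm:
  series:
    - [0,0,-0.015,0,0,0,0.0854]
    - [0,0,-0.025,0,0,0,0.0854]
    - [0,0,-0.025,0,0,0,0.0854]
    - [0,0,-0.025,0,0,0,0.0854]
    - [0,0,-0.025,0,0,0,0.0854]
    - [0,0,-0.015,0,0,0,0.0854]

```text
time: 5.12
ee_pos: [0.6044, 0.2104, 0.2256]
tcp_rot: [-0.001, 0.877, -0.481, 0.001]
force: [0.3, 0.5, 0.1]
gripper_width: 0.0854
```

Emit:
move_arm:
  series:
    - [-0.01,0.03,0,0,0,0,0.0854]
    - [-0.01,0.03,0,0,0,0,0.0854]
    - [-0.01,0.03,0,0,0,0,0.0854]
    - [-0.01,0.03,0,0,0,0,0.0854]
    - [-0.01,0.03,0,0,0,0,0.0854]
    - [-0.01,0.03,0,0,0,0,0.0854]
    - [0,0,0,0,0,0,0.0854]
    - [0,0,0,0,0,0,0.0854]

```text
time: 5.78
ee_pos: [0.4186, 0.1638, 0.2231]
tcp_rot: [-0.001, 0.877, -0.48, 0.0]
force: [-0.2, 0.1, -0.4]
gripper_width: 0.0856
```

```bash
python3 - <<'E'
from h import *
import cv2
from station import snapshot
show([.57,.189,.090])
t=snapshot("top");s=snapshot("scene");cv2.imwrite("pics/top3.png",t);cv2.imwrite("pics/scene3.png",s)
A=lambda im,r,c:cv2.resize(im[r:r+80,c:c+90],None,fx=4,fy=4,interpolation=cv2.INTER_CUBIC)
cv2.imwrite("pics/c3.png",np.hstack([A(t,95,150),A(s,125,225)]))
E
```

```text
t 5.7833 pos [0.4186 0.1638 0.2231] F [-0.2  0.1 -0.4] w 0.0856 yhead -147.42 z [ 0.001  0.001 -1.   ]
tool-frame to goal [ 0.0603 -0.1409  0.1333] joints [ 0.72  0.06 -0.19 -0.   -1.32 -0.16]
```

View pics/c3.png

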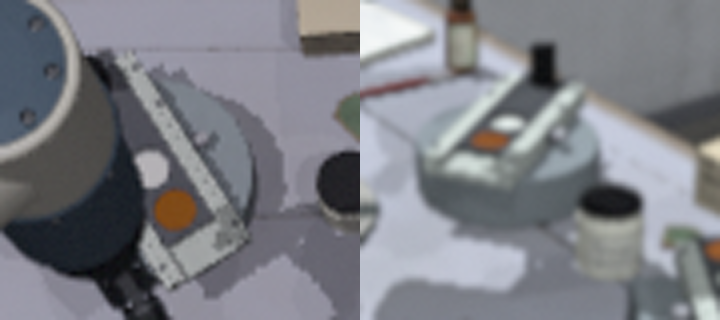

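View pics/scene3.png

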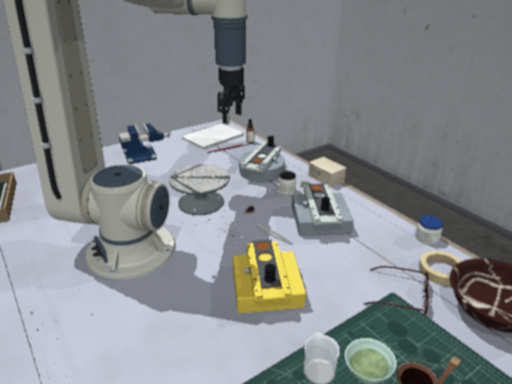

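The picture shows the knob up at scene crop (543,65), the clear window at top crop (151,169) and the amber filter at (175,209). I check the travel in numbers.

```bash
python3 - <<'E'
from h import *
u=np.array([.843,.537])
T=lambda x,y:ray("top",150+x/4-.4,95+y/4-.4,.065)[:2]
S=lambda x,y,z:ray("scene",225+(x-360)/4-.4,125+y/4-.4,z)[:2]
print("clear",(T(151,169)-[.4996,.1440])@u,"amber",(T(175,209)-[.4666,.12265])@u)
print("scene clear",(S(508,123,.065)-[.4961,.1389])@u,"amber",(S(489,141,.065)-[.4642,.1204])@u,"knobtop",(S(543,43,.101)-[.5715,.1909])@u)
import cv2
a=cv2.imread("pics/scene0.png")[175:240,285:360].astype(int);b=cv2.imread("pics/scene3.png")[175:240,285:360].astype(int);print("box diff",abs(a-b).max(),abs(a-b).mean())
E
```

```text
clear 0.039656541955362674 amber 0.04125499682587352
scene clear 0.04129985922566975 amber 0.039714098227819135 knobtop 0.04430263280622702
box diff 73 10.038358974358975
```

Travel measures about 40 mm in both cameras. The square lamp's picture changed somewhat, probably from the arm's shadow, so I check it.

```bash
python3 - <<'E'
import cv2,numpy as np
o=[]
for i in "03":
    o.append(np.hstack([cv2.resize(cv2.imread(f"pics/{n}{i}.png")[r:r+65,c:c+85],None,fx=4,fy=4,interpolation=cv2.INTER_CUBIC) for n,r,c in(("scene",175,280),("top",115,255))]))
cv2.imwrite("pics/box.png",np.vstack(o))
E
```

```text
(no output)
```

View pics/box.png

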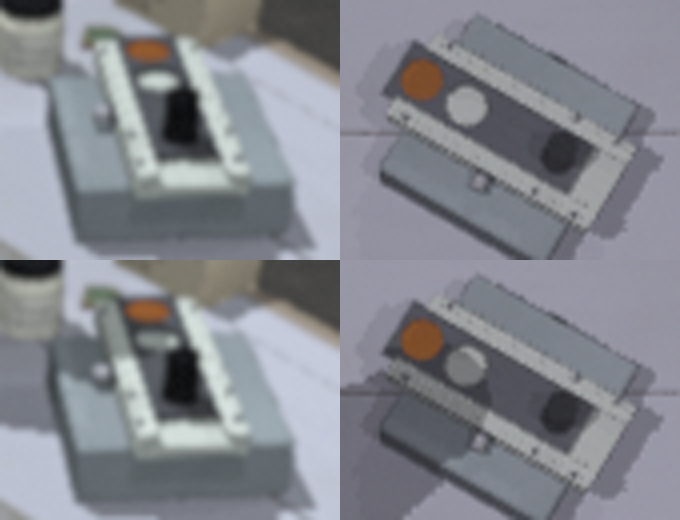

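The square lamp is unchanged: the knob is at (560,152) before and (560,412) after, the same spot, and only the arm's shadow differs. I hand in.

```bash
python3 - <<'E'
from station import order
print(order.hand_in())
E
```

```text
the job is handed in; nothing more can be done
None
```

I slid the round lamp's shutter by its knob from the closed stop to the next stop, let go and backed the arm clear, and handed the job in at about 6 s.

- **Round lamp travel:** after release, the window and filter positions in both cameras gave 39.7 to 41.3 mm. The knob top in the scene view read 44.3 mm, a coarser reading that is still within the 7 mm tolerance.
- **Square lamp:** its shutter looks unmoved; only the arm's shadow on it changed between the before and after pictures.
- **Arm:** the gripper is open about 0.22 m above the table, the tool force reads about 0 N, and it touches nothing.

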